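# Kit the shadow tray for a carriage build

## Robot

A 6-joint arm with a two-finger parallel gripper is mounted at the origin on the work surface. World frame = base frame: x ahead of the robot, y to its left, z up, the work surface at z = 0. Lengths are in m, angles in rad, forces in N, time in s.
With the tool pointing down it reaches from about 0.35 to 0.925 m from the base axis. Payload 6.4 kg.
Tool frame: the origin (TCP) lies on the centre line of the jaws, within the pads' length; the fingertips stand robot.nose_length ahead of it and the grasp point (between the pads) lies 11 mm behind it (robot.nose_length is the distance from the TCP to the fingertips, in m); z points along the fingers, y is the line along which they close (so a half turn about z gives the same grasp; the last joint's range is limited). The gripper opens to 85 mm and grips with 20 to 120 N. Pads are 22 mm wide; open, the fingers measure 114 mm over their backs; the gripper's body (76 mm by 85 mm) begins 54 mm behind the grasp point. The pads swing forward as they close: fully open they stand 13 mm farther back than shut.
Start: joints at [-1.386, 0.245, 1.558, -0, 1.339, -0.174], TCP at [0.228, -0.609, 0.239] pointing down, gripper open.
Joint ranges: [-3.13, 3.13], [-1.02, 2.26], [0.13, 2.54], [-0.95, 4.09], [0.21, 2.88], [-2.74, 2.74]. Speed limits (rad/s): [2.57, 2.57, 3.14, 3.14, 3.14, 3.14].

## Interface

Orientations are given as a unit quaternion [x, y, z, w].
In Python, from bench import robot, eyes gives the robot as it stands. The module is installed in compiled form; this text tells all that it offers.
- The arm moves only by the shell command python3 -m handwheel 'ROWS'. ROWS is JSON, a list of rows, each a list of 5 numbers: the closure, from -1 (fully open) to 1 (shut), then the shift along the tool's x, y, z in units of 500 mm (1.0 is 500 mm), then the turn about the tool's z in units of 30 degrees (1.0 is 30 degrees). A call has exactly 8 rows; each row is the pose to reach, as a shift and turn from the pose commanded when the call began, along the tool's axes at that moment; what a row does not reach only later rows make up. A row lasts 1/8 s, in which the tool goes at most 62.5 mm and 10.7 degrees, less where a joint would pass 70% of its speed; a pose out of reach is approached as far as the arm can. A call with a number of a shift or a turn outside -1 to 1 is refused whole. A call with a gripper value outside its range is refused whole. The fingers move at their own pace and stop on an object; the grip force is fixed at half the most. Time passes only in rows, so rows that repeat a pose let the fingers close, or fill a call up. It gives the time, the measured TCP pose, the force, the opening and the grip force at its end, in the units of the state.
- robot.observe(): the state, without advancing time (a new reading comes with each control period).
- eyes.read_camera(name): name is "side" or "top" or "wrist"; returns the picture (420x560x3 uint8, red, green, blue); there is no depth.
- eyes.calibration(name): a dict with "fovy" (degrees; the focal length in pixels is half the picture's height over the tangent of half this angle, whatever the lens; pixels are square), "cx", "cy" (the principal point, pixels), "dist" ([k1, k2, p1, p2, k3] as OpenCV has them; the pictures are not rectified), "cam_to_world" (4x4, takes a point from camera to world coordinates). Camera axes: x right, y up, looking along -z (the intrinsics and any distortion apply to the point x, -y, -z); pixel columns grow to the right and rows downward; lengths in m; the calibration is good to about 2 mm. A picture is of the moment at which its call begins: read the wrist's pose just before it. calibration takes no time and is no camera call; for the wrist camera it gives the pose at the moment of the call.
- robot.job_done(): hands the job in; it is judged then, once.
Trained networks look in the newest picture that a camera, given by its name, has taken for a name from the list of things; names that differ only in an ending like _2 or _b are one class to them, and where a whole thing is asked for, a point or a joint stands for the part that bears it (a point fixed in the world has none). Each returns a list of dicts, best first, with "score" (0 to 1); they miss things now and then, are a little off and sometimes report something else, mostly with a low value. They report only what shows in the picture. A call takes as long as a camera call. They do not tell look-alikes from the thing itself.
- eyes.silhouettes(camera, target): "region" (420x560 bool, what is visible of it) and "location" ([column, row] in pixels, amid what is visible of it).
- eyes.landmark_of(camera, target): "location" ([column, row] in pixels: a listed point, or the origin of a listed thing).
The state is a dict: "time": time; "q": joint angles; "joint_velocities": joint speeds; "joint_efforts": joint torques, N m; "tcp_pos": TCP position; "tool_rot": TCP orientation; "contact_force": force on the tool from outside, world axes, zero at the start; "torque": the same for the moment, N m; "gripper_width": finger opening in m; "finger_force": force on a finger pad.
Only numpy, scipy, OpenCV 4.12 (cv2) and the standard library are available. Lean on these libraries where they do the work, as an engineer would, in place of code of your own. Each camera call takes 0.05 s, during which the arm holds its last target. There are 200 camera calls.

## Task

Load the shadow tray on the model-maker's bench: put the short spanner, the narrow socket, the brass L bracket and the brass wheel each into the pocket cut to its outline, lying fully down on the pocket floor, with the socket standing upright and the wheel hub up. Leave the longer spanner and the wider socket where they are on the bench.

Things in the scene. Friction and masses are not known exactly. Their poses are not given: they have to be found in the camera images.
- spanner: Short spanner (belongs in the tray): steel double open-ended spanner lying flat, both ends alike, 110 mm long, 10 mm thick, heads 26 mm wide, shank 12 mm wide (straight over the middle 50 mm). Origin: underside, middle of the length; x along the shank, z up. About 80 g.
- socket: Narrow socket (belongs in the tray): plain steel wrench socket standing upright with its dark hexagon mouth upward, 26 mm diameter, 34 mm tall. Origin: centre of its underside. About 60 g.
- bracket: Flat brass L bracket (belongs in the tray), 48 x 48 mm, legs 18 mm wide, 10 mm thick, about 60 g, three dark screw holes. Origin: underside, centre of the 48 mm square round it. One leg fills y = -24 to -6 mm along all of x, the other x = -24 to -6 mm along all of y: the corner is at (-24, -24) mm.
- wheel: Brass wheel (belongs in the tray) lying flat, 44 mm diameter, rim 10 mm thick, with a round hub of 18 mm diameter on top that rises to 24 mm above the underside; about 90 g. Origin: centre of its underside.
- insert_spanner: Fixed black insert, 72 (x) x 130 (y) x 8 mm, one of four in a low wooden tray. Origin: centre of its underside, 3 mm above the bench; grey pocket floor 6 mm, black rim and tray edge 11 mm above the bench. Pocket for the short spanner, lengthwise along y: 122 mm long, 38 mm wide at the heads, 24 mm at the shank (|y| under 21 mm), so 6 mm play all round; either way round.
- insert_socket: Fixed black insert, 72 (x) x 130 (y) x 8 mm, one of four in a low wooden tray. Origin: centre of its underside, 3 mm above the bench; grey pocket floor 6 mm, black rim and tray edge 11 mm above the bench. Pocket for the narrow socket: a round hole of 38 mm diameter centred on the origin.
- insert_bracket: Fixed black insert, 72 (x) x 130 (y) x 8 mm, one of four in a low wooden tray. Origin: centre of its underside, 3 mm above the bench; grey pocket floor 6 mm, black rim and tray edge 11 mm above the bench. L-shaped pocket for the bracket (6 mm play all round): x, y from -30 to 30 mm, but solid where both are above 0. The bracket fits when its origin and its x axis match those of the insert.
- insert_wheel: Fixed black insert, 72 (x) x 130 (y) x 8 mm, one of four in a low wooden tray. Origin: centre of its underside, 3 mm above the bench; grey pocket floor 6 mm, black rim and tray edge 11 mm above the bench. Pocket for the wheel: a round hole of 56 mm diameter centred on the origin.
- long_spanner: Longer spanner, a look-alike that stays on the bench: steel double open-ended spanner lying flat, both ends alike, 145 mm long, 10 mm thick, heads 34 mm wide, shank 16 mm wide (straight over the middle 60 mm). Origin: underside, middle of the length; x along the shank, z up. About 150 g.
- wide_socket: Wider socket, a look-alike that stays on the bench: plain steel wrench socket standing upright with its dark hexagon mouth upward, 40 mm diameter, 34 mm tall. Origin: centre of its underside. About 140 g.
Things that resemble listed ones, but are neither listed nor needed, are in the scene too. Leave any green, orange or turquoise look-alike of the wheel alone.

How it is judged:
At the end, for the whole second after the job is handed in: All four parts rest, released, in their own pockets: within 12 mm of the insert's origin (level), under 2 mm above the floor, tilt under 0.08 rad, spanner and bracket within 0.35 rad of the pocket's direction. The longer spanner and wider socket have moved under 25 mm (horizontal distance between spanner and insert_spanner below 0.012 m and z of spanner in the frame of insert_spanner below 0.005 m and angle between each of spanner, socket, bracket, wheel's own z axis and vertical below 0.08 rad and linear speed of each of spanner, socket, bracket, wheel below 0.02 m/s and angular speed of each of spanner, socket, bracket, wheel below 0.2 rad/s and angle between the x axis of spanner and the y axis of insert_spanner, either way round below 0.35 rad and horizontal distance between socket and insert_socket below 0.012 m and z of socket in the frame of insert_socket below 0.005 m and horizontal distance between bracket and insert_bracket below 0.012 m and z of bracket in the frame of insert_bracket below 0.005 m and angle between the x axis of bracket and the x axis of insert_bracket, either way round below 0.35 rad and horizontal distance between wheel and insert_wheel below 0.012 m and z of wheel in the frame of insert_wheel below 0.005 m and distance of each of long_spanner, wide_socket from where it was at the start of the episode below 0.025 m); the robot touches nothing.
It fails at once if the long spanner is moved by more than 25 mm (distance of long_spanner from where it was at the start of the episode above 0.025 m).
It fails at once if the wide socket is moved by more than 25 mm (distance of wide_socket from where it was at the start of the episode above 0.025 m).
It also fails if it takes over 112 s, if anything falls off the work surface, if the arm or the gripper's body presses on something with over 40 N, if the wrist force passes 120 N, or if a joint passes its speed limit or range.

## Working session

There is one attempt and no reset: what is moved stays moved. The work goes in short steps, Python scripts to look and compute and a shell command to move; the robot and the scene stay as the last step left them, time stands still between calls to the robot, and variables do not carry over. Pictures are saved under pics/ and viewed, at most 17 in all, crops included, and the job is handed in when it is done.

```bash
mkdir -p pics
python3 - <<'E'
from bench import robot, eyes
import cv2
s=robot.observe();print(s['time'],s['tcp_pos'],s['tool_rot'],robot.nose_length,s['gripper_width'])
for c in ('top','side'):
    im=eyes.read_camera(c);cv2.imwrite(f'pics/{c}0.png',im[:,:,::-1])
    k=eyes.calibration(c);print(c,k)
E
```

```text
0.0 [ 0.22816092 -0.60803672  0.23816162] [ 9.83949629e-01  1.78443665e-01  6.11161164e-06 -9.93316021e-04] 0.008 0.08531838565076681
top {'fovy': 44.44679320426561, 'cx': 286.61955226023497, 'cy': 206.4552900628022, 'dist': array([-0.03112252,  0.        ,  0.        ,  0.        ,  0.        ]), 'cam_to_world': array([[-0.02704316,  0.98916571, -0.14429092,  0.33829104],
       [-0.99946522, -0.02410096,  0.02210019,  0.00590903],
       [ 0.0183832 ,  0.14481142,  0.98928849,  1.16428229],
       [ 0.        ,  0.        ,  0.        ,  1.        ]])}
side {'fovy': 47.447256176003556, 'cx': 276.24393116515364, 'cy': 211.58882819429834, 'dist': array([-0.09267784,  0.        ,  0.        ,  0.        ,  0.        ]), 'cam_to_world': array([[-8.28416910e-01,  3.42926826e-01, -4.42861847e-01,
         4.33620739e-02],
       [-5.60111637e-01, -5.08062330e-01,  6.54329904e-01,
         6.76954058e-01],
       [-6.14144716e-04,  7.90110031e-01,  6.12964731e-01,
         7.03922651e-01],
       [ 0.00000000e+00,  0.00000000e+00,  0.00000000e+00,
         1.00000000e+00]])}
```

View pics/top0.png

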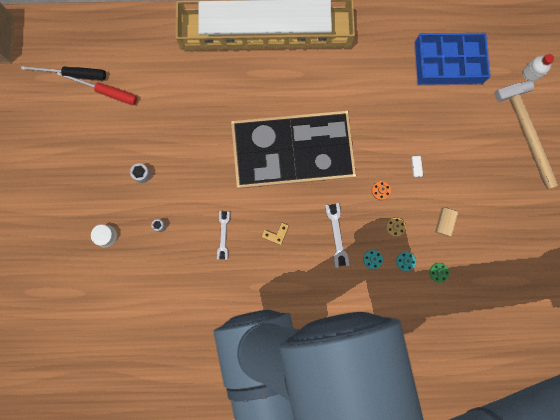

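View pics/side0.png

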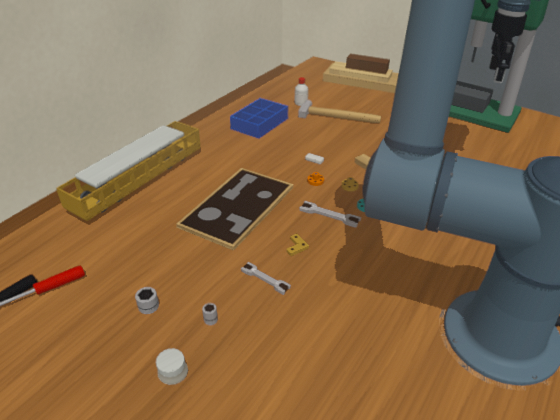

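The top view shows these parts:
- Short spanner at (223,235) and long spanner at (338,236).
- Narrow socket at (158,225) and wide socket at (139,172).
- Bracket at (275,234) and brass wheel at (396,227), which lies in shadow.
- Wheel look-alikes: orange (381,190), teal (373,259) and (406,261), green (439,272).
- Tray pockets: wheel (263,136), spanner (319,131), bracket (267,167), socket (323,162).

I choose (223,235), (158,225), (275,234) and (396,227). Next I'll measure them and check with a crop.

```bash
cat > h.py <<'E'
from bench import robot, eyes
import cv2, numpy as np
def px2w(c,p,z,k=None):
    k=k or eyes.calibration(c); f=210/np.tan(np.radians(k['fovy'])/2)
    K=np.array([[f,0,k['cx']],[0,f,k['cy']],[0,0,1]])
    u=cv2.undistortPoints(np.array(p,float).reshape(-1,1,2),K,k['dist'])[:,0]
    T=k['cam_to_world']; d=np.c_[u[:,0],-u[:,1],-np.ones(len(u))]@T[:3,:3].T
    return T[:3,3]+d*((z-T[2,3])/d[:,2])[:,None]
def yaw():
    q=robot.observe()['tool_rot']; return 2*np.degrees(np.arctan2(q[1],q[0]))
def mv(x,y,z,tyaw=None):
    "units to reach world xyz and yaw of tool x axis (mod 180)"
    s=robot.observe(); a=np.radians(yaw()); d=np.array([x,y,z])-s['tcp_pos']
    ex=np.array([np.cos(a),np.sin(a)]); ey=np.array([np.sin(a),-np.cos(a)])
    t=0 if tyaw is None else -((tyaw-np.degrees(a)+90)%180-90)
    print('t %.2f pos %s yaw %.1f q6 %.2f | rows: x %.3f y %.3f z %.3f turn %.3f'%(s['time'],np.round(s['tcp_pos'],4),np.degrees(a),s['q'][5],d[:2]@ex/.5,d[:2]@ey/.5,-d[2]/.5,t/30))
E
python3 - <<'E'
from h import *
im=eyes.read_camera('top')
H=dict(spanner=.01,socket=.034,bracket=.01,wheel=.01,insert_spanner=.006,insert_socket=.006,insert_bracket=.006,insert_wheel=.006,long_spanner=.01,wide_socket=.034)
for n,h in H.items():
    for r in eyes.silhouettes('top',n)[:3]:
        m=r['region']; pts=np.argwhere(m)[:,::-1]; w=px2w('top',pts,h)[:,:2]
        (c,sz,a)=cv2.minAreaRect((w*1000).astype(np.float32))
        print(n,round(r['score'],2),np.round(r['location']),'mean',np.round(w.mean(0),4),'rect',np.round(c),np.round(sz),round(a,1))
    for r in eyes.landmark_of('top',n)[:2]: print('   lm',round(r['score'],2),np.round(r['location'],1),np.round(px2w('top',r['location'],h if 'insert' in n else 0)[0,:2],4))
a=cv2.resize(im[100:290,120:460],None,fx=2.35,fy=2.35,interpolation=cv2.INTER_CUBIC)
cv2.imwrite('pics/crop.png',a[:,:,::-1])
E
```

```text
spanner 0.55 [222. 235.] mean [0.444  0.1255] rect [446. 126.] [ 25. 109.] 86.4
   lm 0.66 [223.2 237.2] [0.4412 0.1255]
socket 0.71 [158. 224.] mean [0.4692 0.2654] rect [470. 265.] [30. 26.] 44.4
   lm 0.57 [159.1 222.4] [0.4785 0.2708]
   lm 0.39 [394.9 225.8] [ 0.4573 -0.2667]
bracket 0.54 [276. 236.] mean [0.4439 0.0053] rect [451.   8.] [45. 49.] 62.0
   lm 0.72 [274.9 230.1] [0.4544 0.008 ]
wheel 0.81 [378. 190.] mean [ 0.5394 -0.2367] rect [ 539. -236.] [44. 45.] 86.7
wheel 0.69 [398. 225.] mean [ 0.4534 -0.2665] rect [ 454. -267.] [38. 39.] 42.6
wheel 0.6 [408. 263.] mean [ 0.3759 -0.2841] rect [ 376. -284.] [43. 40.] 88.4
   lm 0.81 [395.4 223. ] [ 0.4637 -0.2683]
   lm 0.74 [377.5 189.3] [ 0.543  -0.2312]
insert_spanner 0.96 [318. 130.] mean [ 0.6837 -0.0995] rect [683. -99.] [ 73. 130.] 3.6
insert_spanner 0.56 [394. 222.] mean [ 0.4555 -0.2654] rect [ 456. -266.] [38. 40.] 42.7
   lm 0.9 [319.3 134.1] [ 0.6757 -0.1007]
insert_socket 0.65 [322. 163.] mean [ 0.6111 -0.1053] rect [ 611. -106.] [ 73. 131.] 4.5
   lm 0.76 [324.6 164.3] [ 0.6035 -0.1103]
insert_bracket 0.72 [265. 167.] mean [0.6018 0.0265] rect [602.  26.] [ 73. 128.] 4.5
insert_bracket 0.25 [321. 162.] mean [ 0.6109 -0.106 ] rect [ 611. -107.] [ 73. 133.] 4.1
   lm 0.55 [267.2 168.4] [0.5968 0.0223]
   lm 0.24 [139.6 174.5] [0.5895 0.3151]
insert_wheel 0.83 [265. 138.] mean [0.6747 0.0313] rect [675.  31.] [ 77. 134.] 5.0
insert_wheel 0.49 [222. 231.] mean [0.448  0.1255] rect [446. 126.] [ 24. 105.] 85.6
   lm 0.85 [267.2 137. ] [0.6714 0.0207]
   lm 0.53 [322.3 161.2] [ 0.6109 -0.1053]
long_spanner 0.73 [338. 233.] mean [ 0.4391 -0.131 ] rect [ 439. -131.] [143.  33.] 7.2
   lm 0.73 [338.3 235.3] [ 0.4389 -0.1359]
wide_socket 0.68 [138. 173.] mean [0.5875 0.306 ] rect [587. 306.] [44. 33.] 44.2
   lm 0.52 [140.1 173.1] [0.594  0.3156]
```

View pics/crop.png

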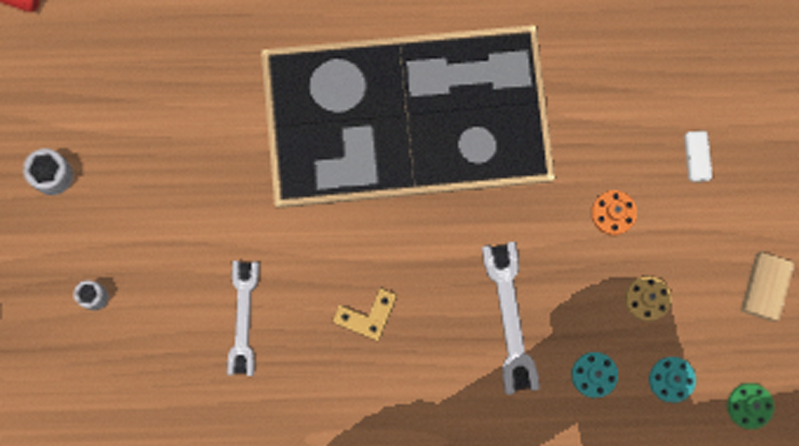

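The crop confirms the choice. The brass wheel is the shaded one at crop (650,298), and the bracket's corner points down-right, as its pocket's does. Next I measure the pocket outlines.

Run:
```python
from h import *
im=eyes.read_camera('top'); hsv=cv2.cvtColor(im,cv2.COLOR_RGB2HSV)
g=np.zeros(im.shape[:2],np.uint8); g[112:188,232:356]=1
m=((hsv[...,2]>95)&(hsv[...,1]<50)).astype(np.uint8)*g
n,l,st,ce=cv2.connectedComponentsWithStats(m)
for i in range(1,n):
    if st[i,4]>50:
        w=px2w('top',np.argwhere(l==i)[:,::-1],.006)[:,:2]*1000
        c,sz,a=cv2.minAreaRect(w.astype(np.float32)); print(ce[i].round(1),st[i,4],w.mean(0).round(1),np.round(c,1),np.round(sz),round(a,1))
# bracket by colour
g[:]=0; g[215:250,255:295]=1
m=((hsv[...,0]>19)&(hsv[...,1]>110)&(hsv[...,2]>120)).astype(np.uint8)*g
w=px2w('top',np.argwhere(m>0)[:,::-1],.01)[:,:2]*1000
c,sz,a=cv2.minAreaRect(w.astype(np.float32));print('br',len(w),w.mean(0).round(1),np.round(c,1),np.round(sz),a)
mv(.445,.126,.20,3.5)
```

```text
[319.  130.8] 658 [ 683.7 -100.5] [ 683.8 -100.6] [ 36. 120.] 4.0
[263.2 136. ] 415 [674.   29.9] [673.7  30.2] [52. 52.] 24.8
[268.8 168.4] 463 [596.7  18.6] [601.3  23.9] [58. 58.] 4.2
[322.6 161.2] 188 [ 610.8 -106.1] [ 611.4 -105.8] [35. 33.] 88.7
br 12 [443.9   2.7] [452.3   8.8] [46. 44.] 68.5428466796875
t 1.20 pos [ 0.2283 -0.6086  0.2393] yaw 20.6 q6 -0.17 | rows: x 0.922 y -1.223 z 0.079 turn 0.569
```

Run:
```python
from h import *
mv(.454,-.267,.20,5)
```

```text
t 1.20 pos [ 0.2283 -0.6086  0.2393] yaw 20.6 q6 -0.17 | rows: x 0.663 y -0.481 z 0.079 turn 0.519
```

```bash
python3 -m handwheel '[[-1,0.663,-0.481,0.079,0.52],[-1,0.663,-0.481,0.079,0.52],[-1,0.663,-0.481,0.079,0.52],[-1,0.663,-0.481,0.079,0.52],[-1,0.663,-0.481,0.079,0.52],[-1,0.663,-0.481,0.079,0.52],[-1,0.663,-0.481,0.079,0.52],[-1,0.663,-0.481,0.079,0.52]]'
python3 - <<'E'
from h import *
im=eyes.read_camera('wrist');cv2.imwrite('pics/w0.png',im[:,:,::-1])
k=eyes.calibration('wrist');print(k['cam_to_world'].round(3))
for r in eyes.silhouettes('wrist','wheel')[:5]:
    p=np.argwhere(r['region'])[:,::-1]; print(round(r['score'],2),r['location'],px2w('wrist',p,.01).mean(0))
mv(.454,-.267,.20,5)
E
```

```text
time: 2.2
tcp_pos: [0.455, -0.265, 0.1995]
tool_rot: [0.999, 0.045, -0.0, -0.0]
contact_force: [0.0, 0.6, -0.5]
gripper_width: 0.0856
finger_force: 0.0
[[ 0.087  0.953  0.29   0.528]
 [-0.996  0.083  0.026 -0.259]
 [ 0.001 -0.291  0.957  0.333]
 [ 0.     0.     0.     1.   ]]
0.95 [348.6, 277.6] [ 0.34914259 -0.36011178  0.01      ]
0.65 [226.6, 242.4] [ 0.38302077 -0.21416583  0.01      ]
0.61 [284.9, 185.7] [ 0.45413964 -0.26887828  0.01      ]
0.61 [291.0, 252.2] [ 0.3760732  -0.28785738  0.01      ]
0.57 [264.7, 101.9] [ 0.53914561 -0.24081981  0.01      ]
t 2.30 pos [ 0.4542 -0.2672  0.2   ] yaw 5.0 q6 0.74 | rows: x -0.000 y -0.000 z -0.000 turn -0.000
```

View pics/w0.png

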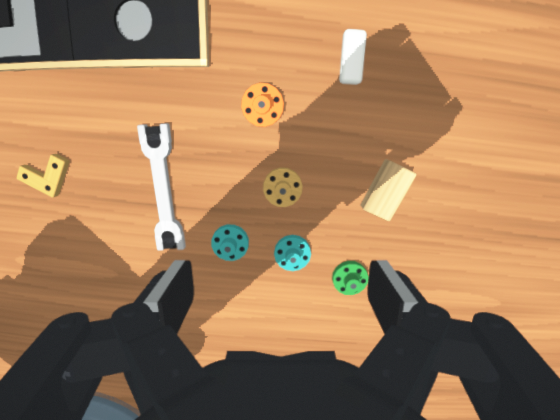

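The wrist view shows the brass wheel at (283,187), with orange at (263,103), teal at (230,242) and (292,253), and green at (351,278) around it. The nearest, teal, is 78 mm away in x, clear of the fingers. I'll descend onto the hub.

```bash
python3 -m handwheel '[[-1,0,0.002,0.12,0],[-1,0,0.002,0.24,0],[-1,0,0.002,0.32,0],[-1,0,0.002,0.356,0],[-1,0,0.002,0.356,0],[1,0,0.002,0.356,0],[1,0,0.002,0.356,0],[1,0,0.002,0.356,0]]'; python3 -m handwheel '[[1,0,0,0,0],[1,0,0,0,0],[1,0,0,0,0],[1,0,0,-0.04,0],[1,0,0,-0.1,0],[1,0,0,-0.15,0],[1,0,0,-0.15,0],[1,0,0,-0.15,0]]';python3 - <<'E'
from h import *
im=eyes.read_camera('wrist');cv2.imwrite('pics/w1.png',im[:,:,::-1])
mv(.674,.0305,.10)
E
```

```text
time: 3.3
tcp_pos: [0.4549, -0.2686, 0.0229]
tool_rot: [0.999, 0.043, 0.001, 0.001]
contact_force: [-0.3, 0.0, 0.3]
gripper_width: 0.032
finger_force: 0.0
time: 4.3
tcp_pos: [0.4536, -0.2674, 0.0956]
tool_rot: [0.999, 0.043, -0.001, -0.001]
contact_force: [-0.6, -0.0, -1.1]
gripper_width: 0.0145
finger_force: 58.6
t 4.35 pos [ 0.4535 -0.2673  0.0952] yaw 5.0 q6 0.74 | rows: x 0.491 y -0.555 z -0.010 turn 0.000
```

View pics/w1.png

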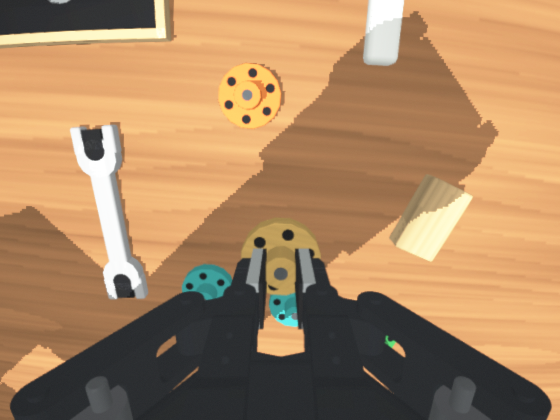

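The wheel is held by the hub, which shows at (281,272), and hangs level. I'll check its offset in the hand, then plan the carry.

Run:
```python
from h import *
im=eyes.read_camera('wrist')
print(px2w('wrist',[281,272],.0965), robot.observe()['tcp_pos'])
for r in eyes.silhouettes('wrist','wheel')[:6]: print(round(r['score'],2),r['location'],px2w('wrist',[r['location']],.082))
```

```text
[[ 0.45437664 -0.26719171  0.0965    ]] [ 0.45343434 -0.26723821  0.09516833]
0.8 [251.5, 91.6] [[ 0.5372667  -0.24662282  0.082     ]]
0.77 [205.5, 280.4] [[ 0.43747508 -0.22679741  0.082     ]]
0.7 [285.0, 309.3] [[ 0.42267548 -0.27230277  0.082     ]]
0.66 [283.8, 244.9] [[ 0.46256185 -0.26808221  0.082     ]]
0.57 [388.7, 342.2] [[ 0.40404113 -0.3367486   0.082     ]]
```

```bash
python3 -m handwheel '[[1,0.06,-0.07,0,0],[1,0.49,-0.555,0,0],[1,0.49,-0.555,0,0],[1,0.49,-0.555,0,0],[1,0.49,-0.555,0,0],[1,0.49,-0.555,0,0],[1,0.49,-0.555,0,0],[1,0.49,-0.555,0,0]]';python3 - <<'E'
from h import *
im=eyes.read_camera('wrist');cv2.imwrite('pics/w2.png',im[:,:,::-1])
mv(.6735,.0305,.031)
E
```

```text
time: 5.45
tcp_pos: [0.6739, 0.0301, 0.0955]
tool_rot: [0.999, 0.044, -0.001, -0.0]
contact_force: [-0.3, -1.2, -2.3]
gripper_width: 0.0149
finger_force: 58.8
t 5.50 pos [0.6735 0.0292 0.0956] yaw 5.0 q6 1.36 | rows: x 0.000 y -0.003 z 0.129 turn 0.000
```

View pics/w2.png

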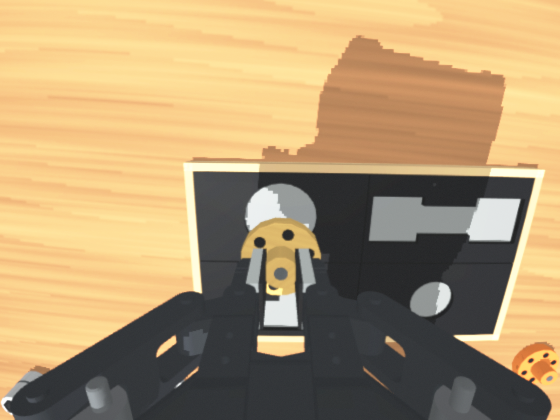

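Over the tray: the round pocket spans columns 246–317, top row 184, so its centre is about (281,218).

```bash
python3 - <<'E'
from h import *
print(px2w('wrist',[[246,216],[317,216],[281,184],[370,219],[520,219]],.006).round(4))
E
python3 -m handwheel '[[1,0,-0.001,0.06,0],[1,0,-0.001,0.1,0],[1,0,-0.001,0.125,0],[1,0,-0.001,0.132,0],[1,0,-0.001,0.132,0],[0.3,0,-0.001,0.132,0],[0,0,-0.001,0.132,0],[0,0,-0.001,0.132,0]]'; python3 -m handwheel '[[-0.2,0,0,0,0],[-0.4,0,0,-0.04,0],[-1,0,0,-0.15,0],[-1,0,0,-0.25,0],[-1,0,0,-0.3,0],[-1,0,0,-0.3,0],[-1,0,0,-0.3,0],[-1,0,0,-0.3,0]]';python3 - <<'E'
from h import *
im=eyes.read_camera('wrist');cv2.imwrite('pics/w3.png',im[:,:,::-1])
mv(.470,.1255,.18,-3.6)
E
```

```text
[[ 0.6707  0.056   0.006 ]
 [ 0.6754  0.0008  0.006 ]
 [ 0.6984  0.031   0.006 ]
 [ 0.6764 -0.0412  0.006 ]
 [ 0.6866 -0.1658  0.006 ]]
time: 6.5
tcp_pos: [0.6747, 0.0301, 0.0314]
tool_rot: [0.999, 0.043, 0.001, 0.0]
contact_force: [0.0, 0.1, 0.5]
gripper_width: 0.043
finger_force: 0.0
time: 7.5
tcp_pos: [0.6732, 0.0302, 0.1786]
tool_rot: [0.999, 0.043, -0.002, -0.0]
contact_force: [-0.1, -0.1, -0.5]
gripper_width: 0.0855
finger_force: 0.0
t 7.55 pos [0.6734 0.0302 0.1788] yaw 5.0 q6 1.36 | rows: x -0.389 y -0.225 z -0.002 turn 0.285
```

View pics/w3.png

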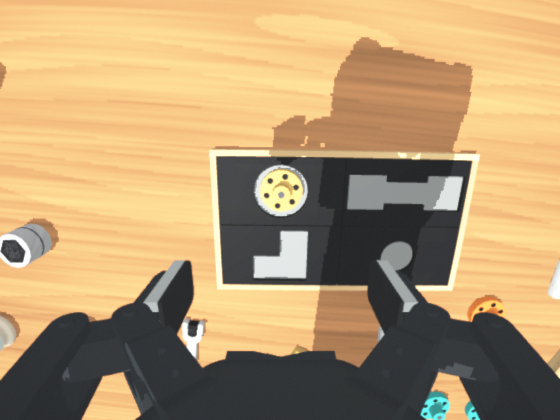

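The wheel is in its pocket, hub up, at (281,190). Next is the short spanner.

```bash
python3 -m handwheel '[[-1,-0.12,-0.05,-0.04,0.1],[-1,-0.44,-0.23,-0.04,0.285],[-1,-0.44,-0.23,-0.04,0.285],[-1,-0.44,-0.23,-0.04,0.285],[-1,-0.44,-0.23,-0.04,0.285],[-1,-0.44,-0.23,-0.04,0.285],[-1,-0.44,-0.23,-0.04,0.285],[-1,-0.44,-0.23,-0.04,0.285]]';python3 - <<'E'
from h import *
im=eyes.read_camera('wrist');cv2.imwrite('pics/w4.png',im[:,:,::-1])
for n,h in (('spanner',.01),('bracket',.01),('socket',.034)):
  for r in eyes.silhouettes('wrist',n)[:2]:
    w=px2w('wrist',np.argwhere(r['region'])[:,::-1],h)[:,:2]*1000
    c,sz,a=cv2.minAreaRect(w.astype(np.float32));print(n,round(r['score'],2),np.round(r['location']),w.mean(0).round(1),np.round(c,1),np.round(sz),round(a,1))
  for r in eyes.landmark_of('wrist',n)[:1]: print(' lm',r['location'],px2w('wrist',r['location'],0))
mv(.445,.1255,.014,-3.6)
E
```

```text
time: 8.55
tcp_pos: [0.4462, 0.1252, 0.2008]
tool_rot: [0.999, -0.032, -0.0, 0.0]
contact_force: [0.8, 0.4, 0.1]
gripper_width: 0.0856
finger_force: 0.0
spanner 0.94 [282. 184.] [447.4 125.5] [444.8 125.9] [ 24. 109.] 86.8
 lm [282.4, 186.9] [[0.44305353 0.12326725 0.        ]]
bracket 0.93 [391. 183.] [443.9   7.4] [450.7  10.5] [50. 49.] 65.5
bracket 0.44 [147. 174.] [467.2 272.3] [467.3 272.2] [26. 42.] 15.8
 lm [383.9, 172.4] [[0.45226811 0.00811594 0.        ]]
socket 0.98 [147. 174.] [471.3 260.9] [471.4 260.9] [26. 39.] 17.6
 lm [151.8, 173.1] [[0.46853847 0.26994234 0.        ]]
t 8.90 pos [0.4453 0.1256 0.2007] yaw -3.6 q6 1.66 | rows: x -0.001 y 0.000 z 0.373 turn -0.000
```

View pics/w4.png

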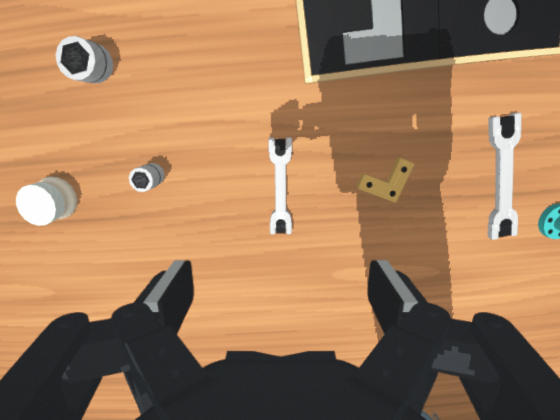

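The view shows the short spanner at (281,185), the bracket at (387,182) and the narrow socket at (147,176), matching the top camera. I'll grasp the spanner shank.

```bash
python3 -m handwheel '[[-1,0,0,0.12,0],[-1,0,0,0.24,0],[-1,0,0,0.33,0],[-1,0,0,0.376,0],[-1,0,0,0.376,0],[1,0,0,0.376,0],[1,0,0,0.376,0],[1,0,0,0.376,0]]'; python3 -m handwheel '[[1,0,0,0,0],[1,0,0,0,0],[1,0,0,0,0],[1,0,0,-0.04,0],[1,0,0,-0.1,-0.2],[1,0,0,-0.17,-0.5],[1,0,0,-0.17,-0.8],[1,0,0,-0.17,-1]]';python3 - <<'E'
from h import *
mv(.683,-.1015,.10,94.3)
E
```

```text
time: 9.9
tcp_pos: [0.4461, 0.1257, 0.0139]
tool_rot: [1.0, -0.031, 0.001, -0.0]
contact_force: [0.4, 0.7, 0.4]
gripper_width: 0.0321
finger_force: 0.0
time: 10.9
tcp_pos: [0.4454, 0.1257, 0.0983]
tool_rot: [0.973, 0.23, 0.001, 0.0]
contact_force: [-0.9, -0.2, -1.6]
gripper_width: 0.0095
finger_force: 58.9
t 10.90 pos [0.4454 0.1257 0.0983] yaw 26.6 q6 1.14 | rows: x 0.221 y 0.619 z -0.003 turn -2.256
```

```bash
python3 -m handwheel '[[1,0.03,0.08,0,-0.1],[1,0.22,0.62,0,-1],[1,0.22,0.62,0,-1],[1,0.22,0.62,0,-1],[1,0.22,0.62,0,-1],[1,0.22,0.62,0,-1],[1,0.22,0.62,0,-1],[1,0.22,0.62,0,-1]]' | head -2; python3 -m handwheel '[[1,0,0,0,-0.35],[1,0,0,0,-0.7],[1,0,0,0,-1],[1,0,0,0,-1],[1,0,0,0,-1],[1,0,0,0,-1],[1,0,0,0,-1],[1,0,0,0,-1]]' |head -2;python3 - <<'E'
from h import *
im=eyes.read_camera('wrist');cv2.imwrite('pics/w5.png',im[:,:,::-1])
mv(.683,-.1015,.10,94.3)
for r in eyes.silhouettes('wrist','spanner')[:2]:
    w=px2w('wrist',np.argwhere(r['region'])[:,::-1],.097)[:,:2]*1000
    c,sz,a=cv2.minAreaRect(w.astype(np.float32));print(round(r['score'],2),r['location'],np.round(c),np.round(sz),a)
E
```

```text
time: 11.9
tcp_pos: [0.6807, -0.1024, 0.097]
time: 12.9
tcp_pos: [0.6816, -0.1031, 0.0978]
t 12.95 pos [ 0.6816 -0.1031  0.0978] yaw 86.4 q6 -0.25 | rows: x 0.003 y 0.003 z -0.004 turn -0.264
0.84 [282.8, 224.7] [ 682. -100.] [106.  24.] 86.27415466308594
```

View pics/w5.png

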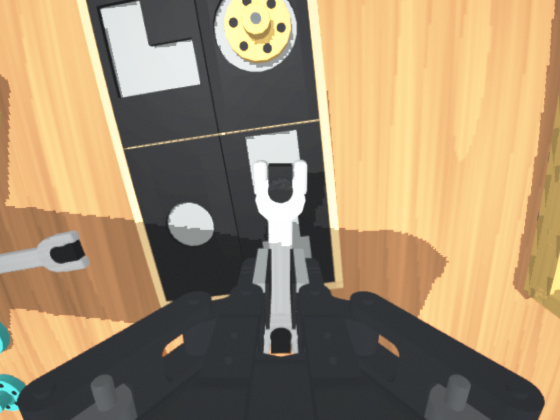

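The held spanner is aligned with the tool; its head shows at (281,185) and the pocket end at (272,148). Its centre sits 3 mm off the TCP, which I include. I'll trim the angle and lower it.

```bash
python3 -m handwheel '[[1,-0.002,0.003,0.02,-0.26],[1,-0.002,0.003,0.07,-0.26],[1,-0.002,0.003,0.11,-0.26],[1,-0.002,0.003,0.14,-0.26],[1,-0.002,0.003,0.155,-0.26],[1,-0.002,0.003,0.155,-0.26],[1,-0.002,0.003,0.155,-0.26],[0.4,-0.002,0.003,0.155,-0.26]]'; python3 -m handwheel '[[0.3,0,0,0,0],[0,0,0,0,0],[-0.2,0,0,-0.02,0],[-1,0,0,-0.1,0],[-1,0,0,-0.2,0],[-1,0,0,-0.32,0],[-1,0,0,-0.32,0],[-1,0,0,-0.32,0]]'|head -3;python3 - <<'E'
from h import *
im=eyes.read_camera('wrist');cv2.imwrite('pics/w6.png',im[:,:,::-1])
mv(.683,-.1015,.10,94.3)
for r in eyes.silhouettes('wrist','spanner')[:2]:
    w=px2w('wrist',np.argwhere(r['region'])[:,::-1],.016)[:,:2]*1000
    c,sz,a=cv2.minAreaRect(w.astype(np.float32));print(round(r['score'],2),r['location'],np.round(c),np.round(sz),a)
mv(.469,.266,.20,10)
E
```

```text
time: 14.0
tcp_pos: [0.6834, -0.1043, 0.0207]
tool_rot: [0.681, 0.733, 0.0, 0.0]
contact_force: [1.4, -0.5, -0.4]
gripper_width: 0.025
finger_force: 0.0
time: 15.0
tcp_pos: [0.6829, -0.1041, 0.1806]
tool_rot: [0.681, 0.733, 0.0, 0.0]
t 15.05 pos [ 0.6822 -0.1039  0.179 ] yaw 94.2 q6 -0.39 | rows: x 0.005 y 0.002 z 0.158 turn -0.003
0.84 [283.1, 186.2] [ 682. -103.] [ 24. 108.] 4.742156028747559
t 15.10 pos [ 0.6819 -0.1038  0.1783] yaw 94.2 q6 -0.39 | rows: x 0.769 y -0.370 z -0.043 turn 2.807
```

View pics/w6.png

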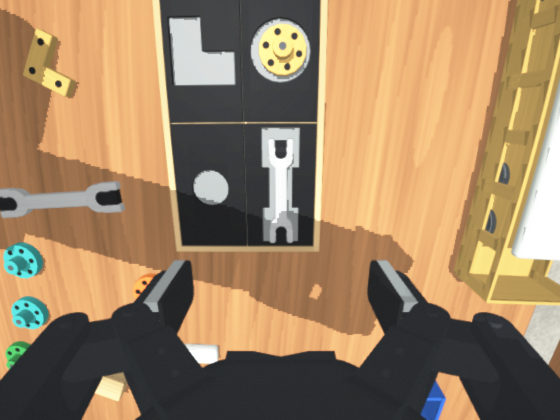

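The spanner is down in its pocket at (281,186). Next is the bracket: grip its leg along bracket y, with tool yaw about 65° for the pick and 94° for the place.

Run:
```python
from h import *
mv(.4413,.0226,.17,65)
```

```text
t 15.10 pos [ 0.6819 -0.1038  0.1783] yaw 94.2 q6 -0.39 | rows: x 0.287 y -0.461 z 0.017 turn 0.974
```

```bash
python3 -m handwheel '[[-1,0.06,-0.1,0,0.2],[-1,0.287,-0.46,0.016,0.97],[-1,0.287,-0.46,0.016,0.97],[-1,0.287,-0.46,0.016,0.97],[-1,0.287,-0.46,0.016,0.97],[-1,0.287,-0.46,0.016,0.97],[-1,0.287,-0.46,0.016,0.97],[-1,0.287,-0.46,0.016,0.97]]' | head -2;python3 - <<'E'
from h import *
im=eyes.read_camera('wrist')
for r in eyes.silhouettes('wrist','bracket')[:2]:
    p=np.argwhere(r['region'])[:,::-1]; w=px2w('wrist',p,.01)[:,:2]*1000
    c,sz,a=cv2.minAreaRect(w.astype(np.float32));print(round(r['score'],2),np.round(r['location']),w.mean(0).round(1),np.round(c,1),np.round(sz),round(a,1))
    # fit: L template overlap
    from scipy.optimize import minimize
    def cost(q):
        t=np.radians(q[2]);d=w-q[:2];b=np.c_[d@[np.cos(t),np.sin(t)],d@[-np.sin(t),np.cos(t)]]
        inn=(abs(b)<24).all(1)&~((b>-6).all(1)); return -inn.mean()
    best=min(((cost((x,y,t)),x,y,t) for x in np.arange(442,460,1.) for y in np.arange(0,20,1.) for t in np.arange(-36,-14,2.)));print(best)
for r in eyes.landmark_of('wrist','bracket')[:1]: print(' lm',r['location'],px2w('wrist',r['location'],0))
cv2.imwrite('pics/w7.png',cv2.resize(im[60:270,140:420],None,fx=2,fy=2)[:,:,::-1])
mv(.4413,.0226,.0125,65)
E
```

```text
time: 16.1
tcp_pos: [0.444, 0.0215, 0.1723]
0.79 [284. 207.] [443.8   6.6] [450.9   8.8] [49. 50.] 65.0
(np.float64(-0.9314079422382672), np.float64(451.0), np.float64(9.0), np.float64(-26.0))
 lm [294.2, 197.2] [[0.45354589 0.00967533 0.        ]]
t 16.25 pos [0.4437 0.0217 0.1722] yaw 65.1 q6 0.23 | rows: x -0.000 y -0.005 z 0.319 turn 0.003
```

View pics/w7.png

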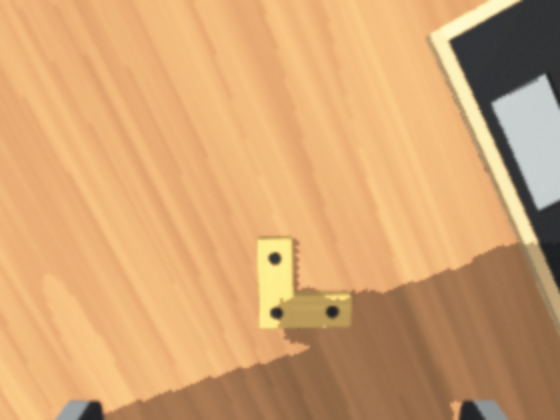

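The crop shows the bracket aligned with the tool: free leg at crop (275,262), corner at (277,313). The fit gives centre (451, 9) mm and yaw −25°. I'll grasp it.

```bash
python3 -m handwheel '[[-1,0,-0.006,0.12,0],[-1,0,-0.006,0.22,0],[-1,0,-0.006,0.29,0],[-1,0,-0.006,0.319,0],[-1,0,-0.006,0.319,0],[1,0,-0.006,0.319,0],[1,0,-0.006,0.319,0],[1,0,-0.006,0.319,0]]'; python3 -m handwheel '[[1,0,0,0,0],[1,0,0,0,0],[1,0,0,0,0],[1,0,0,-0.04,0],[1,0,0,-0.1,-0.2],[1,0,0,-0.17,-0.5],[1,0,0,-0.17,-0.8],[1,0,0,-0.17,-0.97]]';python3 - <<'E'
from h import *
# grip point in insert frame (-15,8), insert (602,25.5), yaw 4.3
t=np.radians(4.3);p=np.array([602,25.5])+[-15*np.cos(t)-8*np.sin(t),-15*np.sin(t)+8*np.cos(t)];print(p)
mv(p[0]/1000,p[1]/1000,.10,94.3)
E
```

```text
time: 17.25
tcp_pos: [0.4411, 0.0232, 0.0137]
tool_rot: [0.843, 0.538, 0.001, 0.001]
contact_force: [-0.5, 0.1, 0.0]
gripper_width: 0.0324
finger_force: 0.0
time: 18.25
tcp_pos: [0.4406, 0.0233, 0.0984]
tool_rot: [0.679, 0.734, 0.0, 0.001]
contact_force: [-0.4, -0.3, -0.5]
gripper_width: 0.0157
finger_force: 58.8
[586.44239318  32.35280017]
t 18.25 pos [0.4406 0.0233 0.0984] yaw 94.4 q6 -0.28 | rows: x -0.004 y 0.292 z -0.003 turn 0.003
```

```bash
python3 -m handwheel '[[1,0,0.06,0,0],[1,-0.004,0.18,0,0],[1,-0.004,0.26,0,0],[1,-0.004,0.292,0,0],[1,-0.004,0.292,0,0],[1,-0.004,0.292,0,0],[1,-0.004,0.292,0,0],[1,-0.004,0.292,0,0]]' | head -2;python3 - <<'E'
from h import *
im=eyes.read_camera('wrist');cv2.imwrite('pics/w8.png',im[:,:,::-1])
for r in eyes.silhouettes('wrist','bracket')[:2]:
    p=np.argwhere(r['region'])[:,::-1]; w=px2w('wrist',p,.0955)[:,:2]*1000
    c,sz,a=cv2.minAreaRect(w.astype(np.float32));print(round(r['score'],2),np.round(r['location']),np.round(c,1),np.round(sz),round(a,1))
mv(.5864,.0324,.0203,94.3)
E
```

```text
time: 19.25
tcp_pos: [0.5857, 0.032, 0.0979]
0.85 [284. 284.] [600.8  27.1] [46. 50.] 4.5
t 19.35 pos [0.5859 0.032  0.0979] yaw 94.2 q6 -0.21 | rows: x 0.001 y 0.001 z 0.155 turn -0.003
```

View pics/w8.png

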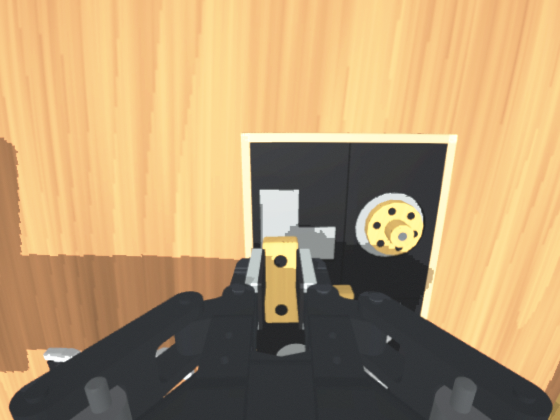

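The held bracket's free end is at (281,240) and the pocket's leg end at (280,190). The bracket estimate is (601, 27) against the insert at (602, 25.5), so I'll trim by about 1.5 mm and lower.

```bash
python3 -m handwheel '[[1,-0.002,0.003,0.02,0],[1,-0.002,0.003,0.07,0],[1,-0.002,0.003,0.11,0],[1,-0.002,0.003,0.14,0],[1,-0.002,0.003,0.155,0],[1,-0.002,0.003,0.155,0],[1,-0.002,0.003,0.155,0],[0.4,-0.002,0.003,0.155,0]]'; python3 -m handwheel '[[0.2,0,0,0,0],[0.1,0,0,0,0],[0,0,0,-0.02,0],[-0.2,0,0,-0.1,0],[-1,0,0,-0.2,0],[-1,0,0,-0.32,0],[-1,0,0,-0.32,0],[-1,0,0,-0.32,0]]'|head -3;python3 - <<'E'
from h import *
im=eyes.read_camera('wrist');cv2.imwrite('pics/w9.png',im[:,:,::-1])
mv(.469,.2655,.18,94)
for r in eyes.silhouettes('wrist','bracket')[:2]:
    w=px2w('wrist',np.argwhere(r['region'])[:,::-1],.016)[:,:2]*1000
    c,sz,a=cv2.minAreaRect(w.astype(np.float32));print(round(r['score'],2),r['location'],np.round(c),np.round(sz),a)
E
```

```text
time: 20.35
tcp_pos: [0.5881, 0.0311, 0.0206]
tool_rot: [0.681, 0.733, 0.0, 0.0]
contact_force: [0.3, 0.4, 0.4]
gripper_width: 0.0254
finger_force: 0.0
time: 21.35
tcp_pos: [0.5876, 0.0312, 0.1806]
tool_rot: [0.681, 0.733, 0.0, 0.0]
t 21.40 pos [0.5869 0.0313 0.1793] yaw 94.2 q6 -0.21 | rows: x 0.484 y -0.201 z -0.001 turn 0.007
0.98 [288.9, 208.0] [601.  25.] [47. 49.] 7.1884870529174805
```

View pics/w9.png

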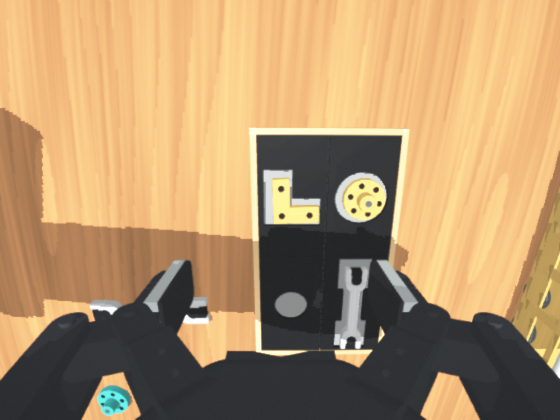

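The bracket is in its pocket at (292,205). Now the narrow socket.

```bash
python3 -m handwheel '[[-1,0.1,-0.04,0,0],[-1,0.484,-0.2,-0.02,0],[-1,0.484,-0.2,-0.02,0],[-1,0.484,-0.2,-0.02,0],[-1,0.484,-0.2,-0.02,0],[-1,0.484,-0.2,-0.02,0],[-1,0.484,-0.2,-0.02,0],[-1,0.484,-0.2,-0.02,0]]' | head -2;python3 - <<'E'
from h import *
im=eyes.read_camera('wrist');cv2.imwrite('pics/w10.png',im[:,:,::-1])
for r in eyes.silhouettes('wrist','socket')[:3]:
    p=np.argwhere(r['region'])[:,::-1]; w=px2w('wrist',p,.034)[:,:2]*1000
    c,sz,a=cv2.minAreaRect(w.astype(np.float32));print(round(r['score'],2),np.round(r['location']),w.mean(0).round(1),np.round(c,1),np.round(sz),round(a,1))
for r in eyes.landmark_of('wrist','socket')[:2]: print(' lm',r['location'],px2w('wrist',r['location'],0))
mv(.4695,.2655,.02,94)
E
```

```text
time: 22.45
tcp_pos: [0.4707, 0.2642, 0.1898]
0.67 [277. 192.] [468.5 271.7] [468.4 271.6] [24. 29.] 4.0
 lm [279.1, 186.0] [[0.46867748 0.26580284 0.        ]]
t 22.60 pos [0.4707 0.2645 0.1902] yaw 94.1 q6 0.23 | rows: x 0.002 y -0.002 z 0.340 turn 0.004
```

View pics/w10.png

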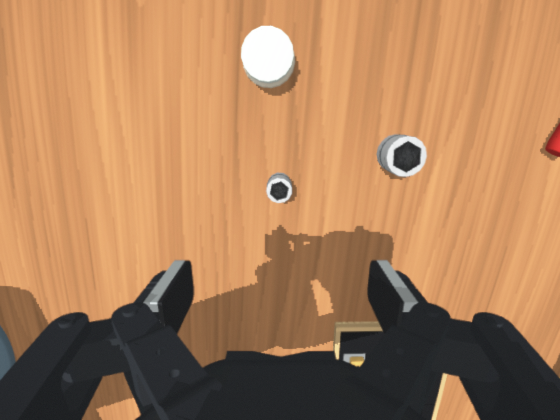

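The narrow socket's mouth is at (279,190), with the bottle at (268,57) and the wide socket at (404,157).

Run:
```python
from h import *
print(px2w('wrist',[[279,190]],.034))
im=eyes.read_camera('top'); cv2.imwrite('pics/t1.png',cv2.resize(im[100:200,220:380],None,fx=4.5,fy=4.5,interpolation=cv2.INTER_CUBIC)[:,:,::-1])
a=cv2.resize(im[205:245,138:178],None,fx=10,fy=10)
g=cv2.cvtColor(im,cv2.COLOR_RGB2GRAY)[210:240,145:172]; y,x=np.where(g<50); print(px2w('top',[[145+x.mean(),210+y.mean()]],.034),len(x))
mv(.4695,.2685,.02,94)
```

```text
[[0.46849747 0.26940788 0.034     ]]
[[0.47224141 0.26605291 0.034     ]] 7
t 22.65 pos [0.4706 0.2646 0.1902] yaw 94.1 q6 0.23 | rows: x 0.008 y -0.002 z 0.340 turn 0.005
```

View pics/t1.png

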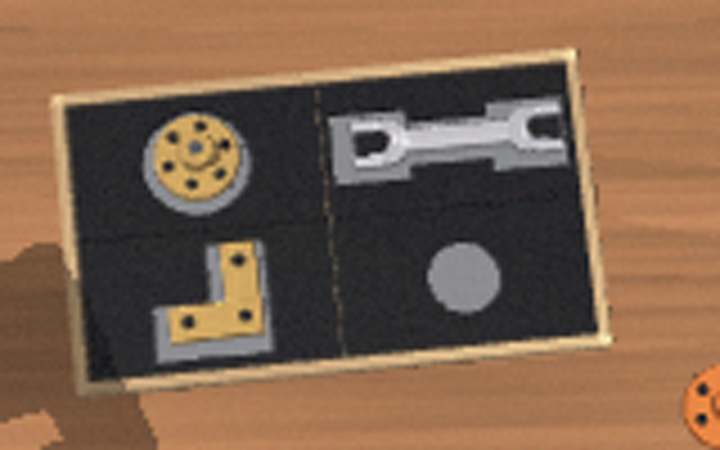

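The top view confirms wheel, spanner and bracket inside their pockets; the socket pocket is free at crop (463,278). I'll grasp the socket.

```bash
python3 -m handwheel '[[-1,0.007,-0.002,0.12,0],[-1,0.007,-0.002,0.23,0],[-1,0.007,-0.002,0.3,0],[-1,0.007,-0.002,0.332,0],[-1,0.007,-0.002,0.332,0],[1,0.007,-0.002,0.332,0],[1,0.007,-0.002,0.332,0],[1,0.007,-0.002,0.332,0]]'; python3 -m handwheel '[[1,0,0,0,0],[1,0,0,0,0],[1,0,0,0,0],[1,0,0,-0.04,0],[1,0,0,-0.1,0],[1,0,0,-0.17,0],[1,0,0,-0.17,0],[1,0,0,-0.17,0]]';python3 - <<'E'
from h import *
im=eyes.read_camera('wrist');cv2.imwrite('pics/w11.png',im[130:,:,::-1])
for r in eyes.silhouettes('wrist','socket')[:2]:
    w=px2w('wrist',np.argwhere(r['region'])[:,::-1],.119)[:,:2]*1000; print(r['location'],w.mean(0), w.min(0),w.max(0))
mv(.612,-.106,.11)
E
```

```text
time: 23.65
tcp_pos: [0.4697, 0.2689, 0.0253]
tool_rot: [0.681, 0.733, 0.001, 0.0]
contact_force: [-0.2, 1.0, 0.9]
gripper_width: 0.032
finger_force: 0.0
time: 24.65
tcp_pos: [0.4682, 0.2684, 0.1083]
tool_rot: [0.681, 0.733, -0.001, -0.0]
contact_force: [-0.2, 0.3, -0.4]
gripper_width: 0.0236
finger_force: 58.9
[281.0, 267.8] [467.01222075 277.08933982] [456.23108499 258.68474246] [478.85152483 294.61555187]
t 24.75 pos [0.4678 0.2682 0.1076] yaw 94.2 q6 0.24 | rows: x -0.768 y 0.233 z -0.005 turn 0.000
```

View pics/w11.png

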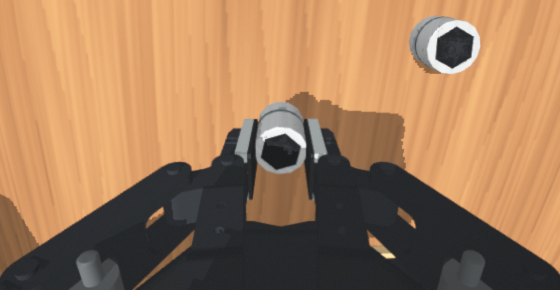

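The socket is held upright; its mouth is at (281,280) in the full frame. I'll carry it over.

```bash
python3 - <<'E'
from h import *
print(px2w('wrist',[[281,280]],.118)[0]-robot.observe()['tcp_pos'])
E
python3 -m handwheel '[[1,-0.08,0.02,0,0],[1,-0.77,0.233,0,0],[1,-0.77,0.233,0,0],[1,-0.77,0.233,0,0],[1,-0.77,0.233,0,0],[1,-0.77,0.233,0,0],[1,-0.77,0.233,0,0],[1,-0.77,0.233,0,0]]'|head -2;python3 - <<'E'
from h import *
mv(.612,-.106,.032,94.2)
E
```

```text
[-0.00013829  0.00224314  0.01042491]
time: 25.75
tcp_pos: [0.6137, -0.11, 0.108]
t 25.75 pos [ 0.6137 -0.11    0.108 ] yaw 94.0 q6 -0.43 | rows: x 0.008 y -0.003 z 0.152 turn -0.008
```

```bash
python3 -m handwheel '[[1,-0.001,0,0.0,0],[1,-0.001,0,0.05,0],[1,-0.001,0,0.1,0],[1,-0.001,0,0.14,0],[1,-0.001,0,0.155,0],[1,-0.001,0,0.155,0],[1,-0.001,0,0.155,0],[0.3,-0.001,0,0.155,0]]'; python3 -m handwheel '[[0,0,0,0,0],[-0.1,0,0,0,0],[-0.2,0,0,-0.04,0],[-0.3,0,0,-0.12,0],[-1,0,0,-0.24,0],[-1,-0.1,0,-0.36,0],[-1,-0.2,0,-0.4,0],[-1,-0.2,0,-0.4,0]]'|head -3;python3 - <<'E'
from h import *
im=eyes.read_camera('top'); a=cv2.resize(im[100:200,220:380],None,fx=4.5,fy=4.5,interpolation=cv2.INTER_CUBIC)
cv2.imwrite('pics/t2.png',a[:,:,::-1])
im=eyes.read_camera('wrist')
for n,h in (('socket',.04),('bracket',.016),('spanner',.016),('wheel',.016)):
  for r in eyes.silhouettes('wrist',n)[:1]: print(n,r['score'],px2w('wrist',np.argwhere(r['region'])[:,::-1],h)[:,:2].mean(0))
E
```

```text
time: 26.75
tcp_pos: [0.6137, -0.1073, 0.0321]
tool_rot: [0.681, 0.733, 0.0, 0.0]
contact_force: [0.6, -1.3, 0.6]
gripper_width: 0.0297
finger_force: 0.0
time: 27.75
tcp_pos: [0.6223, -0.211, 0.2374]
tool_rot: [0.682, 0.731, 0.001, 0.004]
socket 0.6 [ 0.6116157 -0.105002 ]
spanner 0.74 [ 0.67748223 -0.09820099]
wheel 0.65 [ 0.38234596 -0.2751174 ]
```

View pics/t2.png

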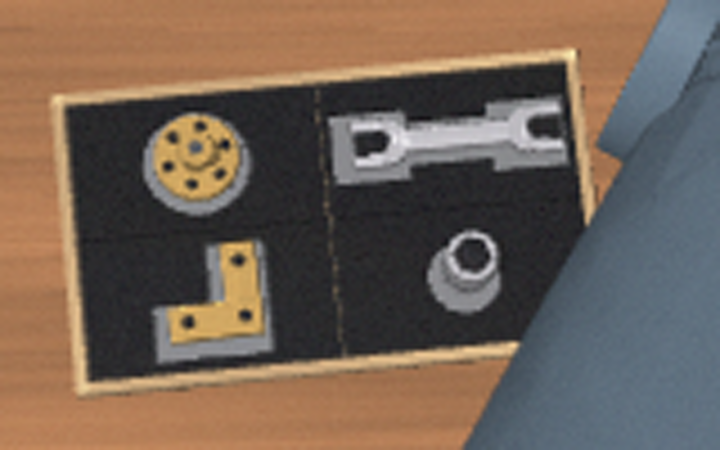

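All four parts sit in their pockets: wheel (198,155), spanner (450,138), bracket (228,295), socket upright (468,265). The hand is clear, so I'll hand in.

```bash
python3 -c "
from bench import robot
print(robot.job_done())"
```

```text
the job is handed in; nothing more can be done
None
```

I put the short spanner, narrow socket, bracket and wheel into their pockets and handed the job in at about 28 s; the last top view shows all four seated, though no verdict came back.

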